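Centre the wobbly spice jar on the scale pan and tare

TASK

The little wobbly spice jar stands off-centre on the round pan of the portion scale. With light taps of the fingertips, never gripping, lifting or tipping it, nudge it across the pan until it stands in the middle, its body wholly inside the dark ring as seen from above; then press the scale's green tare button fully down and let it come up again. Leave the sauce bottle, the roll of tape and the cup where they stand.

Things in the scene. Friction and masses are not known exactly. Their poses are not given: they have to be found in the camera images.
- jar: small blue glazed spice jar with a shut brass lid, 78 mm high, 0.12 to 0.22 kg, top-heavy. It stands loose and wobbly on the pan on a narrow foot 24 mm in diameter and 6 mm high; above the foot its round body is widest, 44 mm in diameter, from 14 to 30 mm above the pan, and tapers upward to 38 mm under the lid (lid 40 mm wide, 58 to 78 mm up). It slides when pushed low, at the widest part; pushed near the lid it topples. Origin: centre of the foot's underside, z up.
- pan: flat round aluminium pan of the scale, 120 mm in diameter, 6 mm thick, rigid and immovable, its top 62 mm above the work surface. A dark ring, 60 mm inside and 68 mm outside diameter, is painted on it round its centre. Origin: centre of the pan's top face, z up; its yaw means nothing.
- scale: white portion scale under the pan, fixed: a block 170 by 170 mm, 48 mm high, under the pan and, on its local -x side (towards the robot), a lower console 32 mm high that reaches to 157 mm from the pan's axis and carries a small display and the tare button. Origin: on the work surface under the pan's centre; x points away from the console.
- tare_top (a point): centre of the top face of the green round tare button, 26 mm in diameter, on the console 128 mm from the pan's axis along the scale's -x and 45 mm to its -y side, 54 mm above the work surface; it stands in a grey collar 42 mm in diameter, 12 mm high, out of which it rises 10 mm; it is pressed straight down.
- tare (a joint): travel of the tare button: 0 when up, 0.006 m when fully down; a spring of about 4 N at full travel brings it up again
- sauce: bystander: amber sauce bottle with red cap, 52 mm in diameter, 120 mm high, loose; origin at the centre of its underside
- tape: bystander: orange roll of tape lying flat, 90 mm in diameter, 45 mm high, loose; origin at the centre of its underside
- cup: bystander: white cup, 70 mm in diameter at the rim, 70 mm high, loose; origin at the centre of its underside
Things that resemble listed ones, but are neither listed nor needed, are in the scene too. Of the things shaped like the jar, the blue one is meant.

How it is judged:
On the way, in this order (a step that is already met when the one before it is completed fails the run):
1. the jar stands still and upright in the middle of the pan (horizontal distance between jar and pan below 0.008 m and linear speed of jar below 0.01 m/s and angle between jar's own z axis and vertical below 0.05 rad), for 0.3 s.
2. the tare button is pressed down with the jar in the middle (value of joint tare above 0.0045 m and horizontal distance between jar and pan below 0.008 m), for 0.05 s.
At the end, for the whole second after the job is handed in: the jar stands upright and still on the pan, its axis within 8 mm of the pan's centre (its body inside the ring), and the tare button, pressed at least 4.5 mm after the centring, is up again (all of step 1 and z of jar in the frame of pan between -0.003 and 0.003 m and value of joint tare below 0.0015 m); the robot touches nothing.
It fails at once if the jar is tipped by more than 0.25 rad (angle between jar's own z axis and vertical above 0.25 rad).
It fails at once if the jar is lifted more than 8 mm off the pan (z of jar in the frame of pan above 0.008 m).
It fails at once if the jar is knocked off the pan (z of jar in the frame of pan below -0.01 m).
It fails at once if the jar is struck, gripped or pressed with more than 6 N (contact force between any of the fingers, the arm and jar above 6 N).
It fails at once if a bystander is moved by more than 15 mm (distance of any of sauce, tape, cup from where it was at the start of the episode above 0.015 m).
It also fails if it takes over 59 s, if anything falls off the work surface, if the arm or the gripper's body presses on something with over 40 N, if the wrist force passes 120 N, or if a joint passes its speed limit or range.

ROBOT

A 7-joint arm with a two-finger parallel gripper is mounted at the origin on the work surface. World frame = base frame: x ahead of the robot, y to its left, z up, the work surface at z = 0. Lengths are in m, angles in rad, forces in N, time in s.
With the tool pointing down it reaches from about 0.4 to 0.925 m from the base axis. Payload 4.1 kg.
Tool frame: the origin (TCP) lies midway between the tips of the shut fingers; the grasp point (between the pads) lies 19 mm behind it; z points along the fingers, y is the line along which they close (so a half turn about z gives the same grasp; the last joint's range is limited). The gripper opens to 85 mm and grips with 20 to 120 N. Pads are 22 mm wide; open, the fingers measure 114 mm over their backs; the gripper's body (76 mm by 85 mm) begins 54 mm behind the grasp point. The pads swing forward as they close: fully open they stand 13 mm farther back than shut.
Start: joints at [1.097, 0.398, 0.045, 1.537, -0.019, 1.207, -0.051], TCP at [0.238, -0.605, 0.198] pointing down, gripper open.
Joint ranges: [-2.82, 2.82], [-0.49, 2.23], [-1.37, 1.46], [0, 2.46], [-1.36, 4.5], [0.23, 2], [-2.94, 2.94]. Speed limits (rad/s): [2.57, 2.57, 3.14, 3.14, 3.14, 3.14, 3.14].

INTERFACE

Orientations are given as a 3x3 rotation matrix whose columns are the frame's x, y, z axes.
In Python, from plant import sense, snapshot, job_done gives the robot as it stands.
- The arm moves only by the shell command python3 -m inch 'ROWS'. ROWS is JSON, a list of rows, each a list of 3 entries, a list of its own where there are three numbers: the turn, a rotation vector about the tool's x, y, z in rad, then the shift along the tool's x, y, z in m, then the opening, from 0 (shut) to 1 (fully open). In form: [[[wx, wy, wz], [x, y, z], fingers], ...]. A call has 1 to 8 rows; each row is the pose to reach, as a shift and turn from the pose commanded when the call began, along the tool's axes at that moment; what a row does not reach only later rows make up. A row lasts 1/10 s, in which the tool goes at most 50 mm and 8.59 degrees, less where a joint would pass 70% of its speed; a pose out of reach is approached as far as the arm can. A call with a gripper value outside its range is refused whole. The fingers move at their own pace and stop on an object; the grip force is fixed at half the most. Time passes only in rows, so rows that repeat a pose let the fingers close. It gives the time, the measured TCP pose, the force, the opening and the grip force at its end, in the units of the state.
- sense(): the state, without advancing time (a new reading comes with each control period).
- snapshot(name): name is "scene" or "side" or "wrist"; returns a dict with "image" (480x640x3 uint8, blue, green, red), "camera_matrix" (3x3 intrinsics, pixels), "R" (3x3) and "t" (3): a world point X has camera coordinates R X + t. Camera axes: x right, y down, z forward; pixel columns grow to the right and rows downward; lengths in m; the calibration is good to about 2 mm. A picture is of the moment at which its call begins. There is no depth.
- job_done(): hands the job in; it is judged then, once.
The state is a dict: "time_s": time; "joint_pos": joint angles; "joint_vel": joint speeds; "tau": joint torques, N m; "eef_pos": TCP position; "eef_rot": TCP orientation; "force": force on the tool from outside, world axes, zero at the start; "moment": the same for the moment, N m; "finger_gap": finger opening in m; "gripper_force": force on a finger pad.
Only numpy, scipy, OpenCV 4.12 (cv2) and the standard library are available. Lean on these libraries where they do the work, as an engineer would, in place of code of your own. Each camera call takes 0.05 s, during which the arm holds its last target. There are 200 camera calls.

## Working session

There is one attempt and no reset: what is moved stays moved. The work goes in short steps, Python scripts to look and compute and a shell command to move; the robot and the scene stay as the last step left them, time stands still between calls to the robot, and variables do not carry over. Pictures are saved under pics/ and viewed, at most 10 in all, crops included, and the job is handed in when it is done.

```bash
ls; mkdir -p pics; python3 - <<'E'
from plant import sense,snapshot
import cv2,numpy as np,pickle
s=sense();print({k:np.round(v,3).tolist() for k,v in s.items()})
d={}
for n in ("scene","side","wrist"):
    d[n]=snapshot(n);cv2.imwrite(f"pics/{n}0.png",d[n]["image"])
    print(n,np.round(d[n]["camera_matrix"],1).tolist(),np.round(-d[n]["R"].T@d[n]["t"],3),np.round(d[n]["R"],3).tolist())
pickle.dump(d,open("d0.pkl","wb"))
E
```

```text
pics
{'time_s': 0.0, 'joint_pos': [1.097, 0.399, 0.045, 1.538, -0.019, 1.207, -0.051], 'joint_vel': [0.0, -0.0, 0.0, 0.002, 0.001, 0.0, 0.0], 'tau': [-0.0, -47.514, 1.365, -25.423, 0.012, 0.009, 0.0], 'eef_pos': [0.238, -0.604, 0.197], 'eef_rot': [[0.931, 0.366, -0.001], [0.366, -0.931, 0.002], [-0.0, -0.002, -1.0]], 'force': [-0.417, -0.349, -0.294], 'moment': [0.008, -0.04, 0.028], 'gripper_force': 0.0, 'finger_gap': 0.085}
scene [[573.6, 0.0, 316.5], [0.0, 573.6, 239.4], [0.0, 0.0, 1.0]] [ 1.354 -0.152  0.758] [[0.249, 0.968, -0.012], [0.639, -0.174, -0.749], [-0.728, 0.179, -0.662]]
side [[520.3, 0.0, 322.0], [0.0, 520.3, 237.1], [0.0, 0.0, 1.0]] [ 0.503 -0.638  0.884] [[0.995, -0.1, 0.007], [-0.072, -0.757, -0.65], [0.07, 0.646, -0.76]]
wrist [[365.9, 0.0, 319.1], [0.0, 365.9, 244.9], [0.0, 0.0, 1.0]] [ 0.3   -0.579  0.373] [[0.367, -0.93, -0.001], [-0.896, -0.354, 0.27], [-0.251, -0.098, -0.963]]
```

View pics/scene0.png

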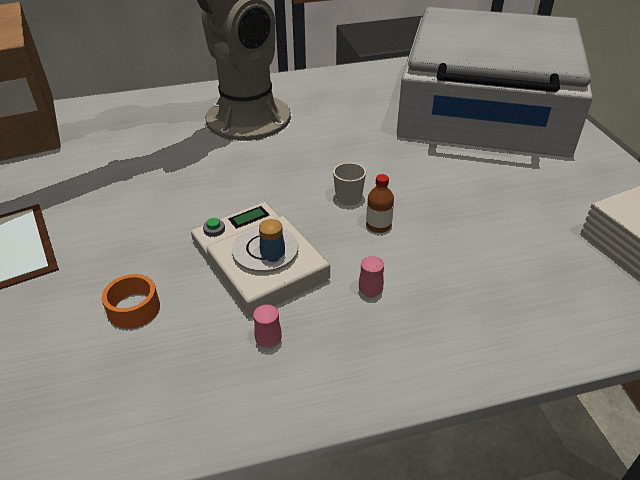

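View pics/side0.png

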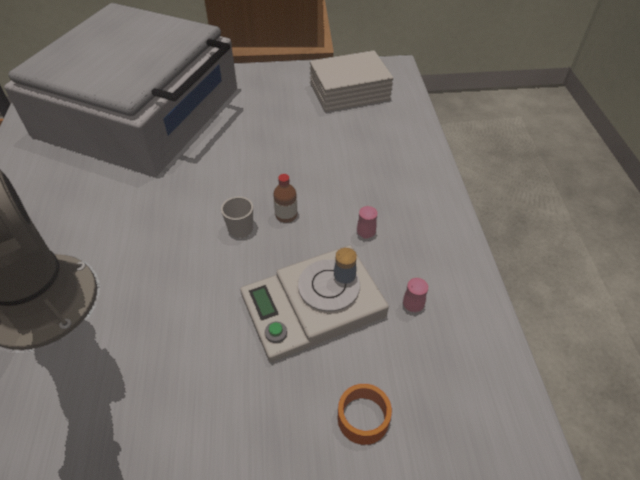

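```bash
cat > h.py <<'E'
import cv2,numpy as np
from scipy.optimize import least_squares
def cast(d,px,z):
    px=np.atleast_2d(px).astype(float)
    r=np.c_[px,np.ones(len(px))]@np.linalg.inv(d["camera_matrix"]).T@d["R"]
    c=-d["R"].T@d["t"]
    return (c+r*((z-c[2])/r[:,2])[:,None])[:,:2]
def pix(d,X):
    p=(d["R"]@np.asarray(X,float)+d["t"]);p=d["camera_matrix"]@p;return p[:2]/p[2]
def hsv(d): return cv2.cvtColor(d["image"],cv2.COLOR_BGR2HSV)
def mask(d,lo,hi,win=None):
    m=cv2.inRange(hsv(d),lo,hi)
    if win:
        x0,y0,x1,y1=win;w=np.zeros_like(m);w[y0:y1,x0:x1]=255;m&=w
    return m
def fitc(P,r=None):
    c0=P.mean(0)
    if r: s=least_squares(lambda c:np.hypot(*(P-c).T)-r,c0,loss="soft_l1",f_scale=.002);return s.x,r
    s=least_squares(lambda c:np.hypot(*(P-c[:2]).T)-c[2],[*c0,.03],loss="soft_l1",f_scale=.002);return s.x[:2],s.x[2]
E
python3 - <<'E'
import pickle,cv2,numpy as np
from h import *
d=pickle.load(open("d0.pkl","rb"))
ims=[]
for n,w in (("scene",(185,195,335,315)),("side",(235,240,395,360))):
    D=d[n];x0,y0,x1,y1=w
    ims.append(cv2.resize(D["image"][y0:y1,x0:x1],None,fx=400/(x1-x0),fy=300/(y1-y0),interpolation=cv2.INTER_NEAREST))
    H=hsv(D)
    g=mask(D,(50,120,60),(75,255,255),w)
    g=cv2.connectedComponentsWithStats(g);
    for i in range(1,g[0]):
        if g[2][i,4]>20: print(n,"green",g[2][i],g[3][i].round(1),cast(D,g[3][i],.054).round(4))
    b=mask(D,(95,70,20),(125,255,255),w);k=cv2.connectedComponentsWithStats(b)
    i=1+np.argmax(k[2][1:,4]);print(n,"blue",k[2][i],k[3][i].round(1))
    l=mask(D,(8,120,60),(25,255,255),w);k=cv2.connectedComponentsWithStats(l)
    i=1+np.argmax(k[2][1:,4]);print(n,"lid",k[2][i],k[3][i].round(1),cast(D,k[3][i],.13).round(4))
cv2.imwrite("pics/crop0.png",np.vstack([np.hstack(ims)]))
E
```

```text
scene green [234 208  31  17 161] [248.7 215.9] [[ 0.4783 -0.072 ]]
scene green [207 218  13   9  83] [212.7 221.8] [[ 0.4779 -0.1419]]
scene blue [260 235  25  27 481] [272.  248.8]
scene lid [259 219  23  21 376] [270.2 228.9] [[ 0.6171 -0.0512]]Traceback (most recent call last):
  File "<stdin>", line 14, in <module>
    return _wrapfunc(a, 'argmax', axis=axis, out=out, **kwds)
    return bound(*args, **kwds)
ValueError: attempt to get argmax of an empty sequence
```

```bash
python3 - <<'E'
import pickle,cv2,numpy as np
from h import *
d=pickle.load(open("d0.pkl","rb"))
ims=[]
for n,w in (("scene",(185,195,335,315)),("side",(235,240,395,360))):
    D=d[n];x0,y0,x1,y1=w
    ims.append(cv2.resize(D["image"][y0:y1,x0:x1],None,fx=400/(x1-x0),fy=300/(y1-y0),interpolation=cv2.INTER_NEAREST))
    for nm,lo,hi,z in (("green",(50,90,50),(85,255,255),.054),("blue",(95,40,20),(130,255,255),.1),("lid",(8,70,60),(28,255,255),.13)):
        k=cv2.connectedComponentsWithStats(mask(D,lo,hi,w))
        for i in range(1,k[0]):
            if k[2][i,4]>30: print(n,nm,k[2][i],k[3][i].round(1),cast(D,k[3][i],z).round(4))
    # dark ring
    H=hsv(D);
    for p in [(330,285),(312,285),(330,298)] if n=="side" else [(250,248),(265,240),(240,250)]: print(p,H[p[1],p[0]])
cv2.imwrite("pics/crop0.png",np.hstack(ims))
E
```

```text
scene green [233 208  32  17 238] [248.3 215.9] [[ 0.4783 -0.0728]]
scene green [207 218  13  12 112] [212.8 222.9] [[ 0.4812 -0.1423]]
scene blue [260 235  25  27 491] [272.1 248.8] [[ 0.6341 -0.0532]]
scene lid [259 219  23  21 388] [270.1 228.8] [[ 0.6166 -0.0512]]
(250, 248) [ 16  17 190]
(265, 240) [103 142  61]
(240, 250) [ 16  18 181]
side green [269 323  13  11 111] [275.1 328.1] [[ 0.4724 -0.142 ]]
side lid [336 247  21  21 353] [345.6 257.3] [[ 0.611  -0.0502]]
(330, 285) [  9  17 147]
(312, 285) [ 4 22 81]
(330, 298) [ 10  19 121]
```

View pics/crop0.png

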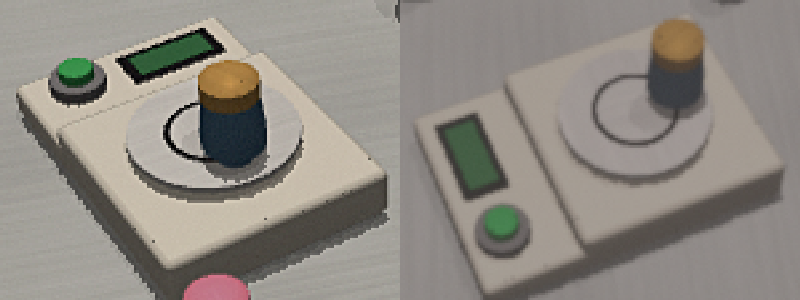

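```bash
python3 - <<'E'
import pickle,cv2,numpy as np
from h import *
d=pickle.load(open("d0.pkl","rb"))
D=d["side"]; c=cast(D,(329.4,283.6),.062)[0]; print("side guess",c)
for n in ("side","scene"):
    D=d[n];H=hsv(D);yy,xx=np.mgrid[0:480,0:640];P=np.c_[xx.ravel(),yy.ravel()]
    W=cast(D,P,.062);V=H[...,2].ravel()
    r=np.hypot(*(W-c).T);near=(r<.045)
    thr=(95 if n=="side" else 120)
    dark=near&(r>.02)&(V<thr)&(H[...,1].ravel()<60)
    print(n,dark.sum(),[ (np.round(a,4)) for a in fitc(W[dark])],fitc(W[dark],.032)[0].round(4))
    # residual filtered
    cc=fitc(W[dark],.032)[0]; k=dark&(abs(np.hypot(*(W-cc).T)-.032)<.005);print(k.sum(),[np.round(a,4) for a in fitc(W[k])])
# lid top ellipse: brass comps; scale yaw from button
for n in ("scene","side"):
    D=d[n]
    m=mask(D,(8,70,60),(28,255,255),(255,215,290,245) if n=="scene" else (330,240,362,275))
    p=np.argwhere(m)[:,::-1]
    top=p[:,1].min();x=(p[:,0].min()+p[:,0].max())/2
    # lid far edge: top row => far rim; centre of top by full width
    print(n,"lid x",p[:,0].min(),p[:,0].max(),"rows",top,p[:,1].max())
    bc=cast(D,(x,top),.14)[0];cam=(-D["R"].T@D["t"])[:2];u=(cam-bc)/np.linalg.norm(cam-bc);print("axis from far rim",(bc+u*.02).round(4))
E
```

```text
side guess [ 0.5811607  -0.05838252]
side 314 [array([ 0.581 , -0.0558]), np.float64(0.033)] [ 0.5815 -0.0557]
181 [array([ 0.5807, -0.0561]), np.float64(0.0327)]
scene 133 [array([ 0.5848, -0.0543]), np.float64(0.0359)] [ 0.5854 -0.0579]
96 [array([ 0.5839, -0.0575]), np.float64(0.0336)]
scene lid x 259 281 rows 219 239
axis from far rim [ 0.623  -0.0509]
side lid x 336 356 rows 247 267
axis from far rim [ 0.6098 -0.0537]
```

```bash
python3 -m inch '[[[0,0,0],[0.04,-0.02,-0.04],0],[[0,0,0],[0.08,-0.04,-0.06],0],[[0,0,0],[0.12,-0.06,-0.06],0],[[0,0,0],[0.16,-0.09,-0.06],0],[[0,0,0],[0.2,-0.11,-0.06],0],[[0,0,0],[0.24,-0.14,-0.06],0],[[0,0,0],[0.28,-0.16,-0.06],0],[[0,0,0],[0.32,-0.18,-0.06],0]]' && python3 -m inch '[[[0,0,0.03],[0.04,-0.025,0],0],[[0,0,0.06],[0.08,-0.05,0],0],[[0,0,0.09],[0.12,-0.075,0],0],[[0,0,0.12],[0.16,-0.1,0],0],[[0,0,0.15],[0.2,-0.125,0],0],[[0,0,0.18],[0.24,-0.15,0],0],[[0,0,0.2],[0.28,-0.17,0],0],[[0,0,0.2],[0.3,-0.18,0],0]]' && python3 -m inch '[[[0,0,0],[0,0,0],0],[[0,0,0],[0,0,0],0]]'
python3 - <<'E'
from plant import sense,snapshot
import cv2,pickle,numpy as np
d=snapshot("wrist");pickle.dump(d,open("w1.pkl","wb"));cv2.imwrite("pics/w1.png",d["image"])
print(np.round(-d["R"].T@d["t"],3),np.round(d["R"],3).tolist())
E
```

```text
time_s: 0.95
eef_pos: [0.4706, -0.3184, 0.2577]
eef_rot: [[0.93, 0.366, -0.0], [0.366, -0.93, -0.0], [-0.0, 0.0, -1.0]]
force: [0.7, -0.8, -0.3]
finger_gap: -0.0001
gripper_force: 0.0
time_s: 1.75
eef_pos: [0.6846, -0.0373, 0.2568]
eef_rot: [[0.984, 0.179, -0.0], [0.179, -0.984, 0.003], [0.0, -0.003, -1.0]]
force: [0.5, 0.4, -0.0]
finger_gap: -0.0
gripper_force: 0.0
time_s: 1.95
eef_pos: [0.6827, -0.0431, 0.2569]
eef_rot: [[0.985, 0.174, -0.002], [0.174, -0.985, -0.001], [-0.002, 0.001, -1.0]]
force: [-0.6, -0.8, -0.0]
finger_gap: -0.0001
gripper_force: 0.0
[ 0.749 -0.03   0.433] [[0.175, -0.984, 0.001], [-0.948, -0.169, 0.271], [-0.267, -0.048, -0.963]]
```

View pics/w1.png

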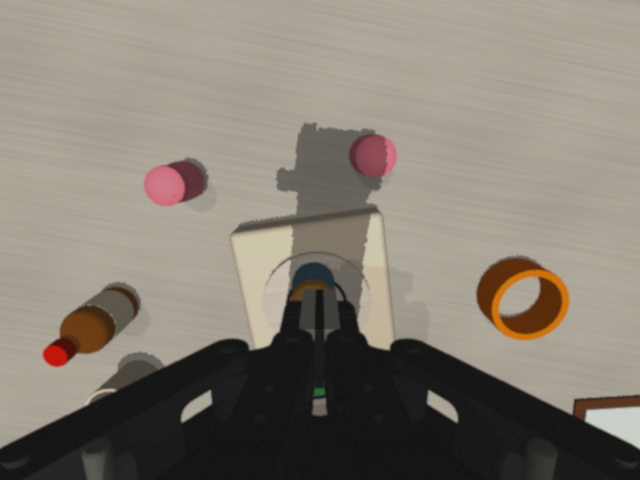

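```bash
python3 -m inch '[[[0,0,0],[-0.03,0,0],0],[[0,0,0],[-0.07,0,0],0],[[0,0,0],[-0.11,0,0],0],[[0,0,0],[-0.15,0,0],0],[[0,0,0],[-0.17,0,0],0],[[0,0,0],[-0.17,0,0],0],[[0,0,0],[-0.17,0,0],0]]' 
python3 - <<'E'
from plant import sense,snapshot
import cv2,pickle,numpy as np
d=snapshot("wrist");pickle.dump(d,open("w2.pkl","wb"));cv2.imwrite("pics/w2.png",d["image"])
print(np.round(-d["R"].T@d["t"],3),np.round(d["R"],3).tolist())
E
```

```text
time_s: 2.7
eef_pos: [0.5157, -0.0739, 0.2584]
eef_rot: [[0.985, 0.171, 0.002], [0.171, -0.985, -0.001], [0.002, 0.001, -1.0]]
force: [0.0, -0.2, 0.2]
finger_gap: 0.0
gripper_force: 0.0
[ 0.581 -0.061  0.435] [[0.172, -0.985, 0.002], [-0.949, -0.166, 0.268], [-0.264, -0.048, -0.963]]
```

View pics/w2.png

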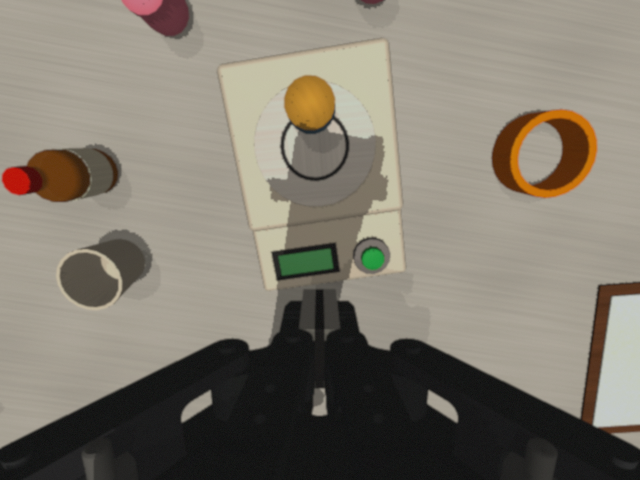

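```bash
cat > meas.py <<'E'
import pickle,sys
from h import *
def meas(D,v=True):
    k=cv2.connectedComponentsWithStats(mask(D,(8,90,60),(28,255,255),(230,30,420,235)));i=1+np.argmax(k[2][1:,4])
    ctr,_=cv2.findContours((k[1]==i).astype(np.uint8),0,1);(c,rad)=cv2.minEnclosingCircle(ctr[0])
    L=cast(D,k[3][i],.14)[0]
    g=cv2.connectedComponentsWithStats(mask(D,(50,110,60),(75,255,255)))
    G=[(g[2][j].tolist(),cast(D,g[3][j],.054)[0].round(4)) for j in range(1,g[0]) if g[2][j,4]>60]
    H=hsv(D);yy,xx=np.mgrid[0:480,0:640];W=cast(D,np.c_[xx.ravel(),yy.ravel()],.062);V=H[...,2].ravel()
    b=np.array([.582,-.058])
    for tol in (.008,.005,.003):
        rr=np.hypot(*(W-b).T);m=(abs(rr-.032)<tol)&(V<50)
        m&=~((k[1]==i).ravel());b,_=fitc(W[m],.032)
    print("lid px",k[3][i].round(1),"r",round(rad,1),"jar axis",L.round(4),"pan",b.round(4),m.sum(),"free r",round(float(fitc(W[m])[1]),4),"green",G)
    print("jar-pan",(L-b).round(4),np.hypot(*(L-b)).round(4))
    return L,b
if __name__=="__main__":
    if len(sys.argv)>1: D=pickle.load(open(sys.argv[1],"rb"))
    else:
        from plant import snapshot;D=snapshot("wrist")
    meas(D)
E
python3 meas.py w2.pkl; python3 -c "
from plant import sense;s=sense();print(s['joint_pos'])"
```

```text
lid px [309.2 102.4] r 27.7 jar axis [ 0.6095 -0.0492] pan [ 0.5784 -0.0576] 184 free r 0.0319 green [([279, 249, 54, 27, 1062], array([ 0.4559, -0.0689])), ([362, 248, 22, 22, 391], array([ 0.4723, -0.14  ]))]
jar-pan [0.031  0.0084] 0.0322
[ 0.30075558  0.13202509 -0.2686604   1.75062875  0.03693602  1.26229265
 -1.37433106]
```

```bash
python3 -m inch '[[[0,-0.03,-0.02],[0.03,0,0],0],[[0,-0.06,-0.04],[0.06,-0.005,0],0],[[0,-0.09,-0.06],[0.09,-0.01,0],0],[[0,-0.12,-0.085],[0.12,-0.01,0],0],[[0,-0.15,-0.085],[0.1525,-0.013,0],0],[[0,-0.15,-0.085],[0.1525,-0.013,0],0],[[0,-0.15,-0.085],[0.1525,-0.013,0],0]]'
cat > go.py <<'E'
import sys,numpy as np
from plant import sense
s=sense();R=np.array(s["eef_rot"]);p=np.array(s["eef_pos"])
for a in sys.argv[1:]:
    t=np.array(eval(a));print(a,"shift",(R.T@(t-p)).round(4))
print("pos",p.round(4),"force",np.round(s["force"],2),"t",s["time_s"])
E
python3 go.py "[.664,-.035,.12]" "[.664,-.035,.077]"; python3 - <<'E'
import pickle
from h import *
d=pickle.load(open("w1.pkl","rb"))
print(cast(d,[(375,155),(165,185)],.078))
E
```

```text
time_s: 3.45
eef_pos: [0.6645, -0.0323, 0.2555]
eef_rot: [[0.955, 0.258, -0.148], [0.256, -0.966, -0.032], [-0.151, -0.008, -0.988]]
force: [-0.8, -0.2, 0.6]
finger_gap: -0.0001
gripper_force: 0.0
[.664,-.035,.12] shift [0.0193 0.0035 0.1341]
[.664,-.035,.077] shift [0.0258 0.0038 0.1766]
pos [ 0.6645 -0.0323  0.2555] force [-0.76 -0.23  0.57] t 3.45
[[ 0.74660039 -0.08467698]
 [ 0.68363499  0.10855569]]
```

```bash
python3 -m inch '[[[0,0,0],[0.005,0.001,0.03],0],[[0,0,0],[0.01,0.002,0.07],0],[[0,0,0],[0.016,0.003,0.11],0],[[0,0,0],[0.02,0.0035,0.14],0],[[0,0,0],[0.023,0.0038,0.16],0],[[0,0,0],[0.0258,0.0038,0.1766],0],[[0,0,0],[0.0258,0.0038,0.1766],0],[[0,0,0],[0.0258,0.0038,0.1766],0]]'
python3 go.py "[.644,-.040,.077]" "[.610,-.049,.077]"
python3 - <<'E'
from plant import snapshot
import cv2,numpy as np
a=snapshot("scene")["image"][150:300,180:380];b=snapshot("side")["image"][190:340,250:450]
cv2.imwrite("pics/c2.png",np.hstack([cv2.resize(x,(400,300)) for x in (a,b)]))
E
```

```text
time_s: 4.25
eef_pos: [0.6639, -0.0362, 0.0802]
eef_rot: [[0.956, 0.256, -0.144], [0.254, -0.967, -0.032], [-0.148, -0.006, -0.989]]
force: [-0.2, -0.1, -0.4]
finger_gap: 0.0002
gripper_force: 0.0
[.644,-.040,.077] shift [-0.0196 -0.0014  0.0062]
[.610,-.049,.077] shift [-0.0543 -0.0014  0.0114]
pos [ 0.6639 -0.0362  0.0802] force [-0.2  -0.06 -0.41] t 4.25
```

View pics/c2.png

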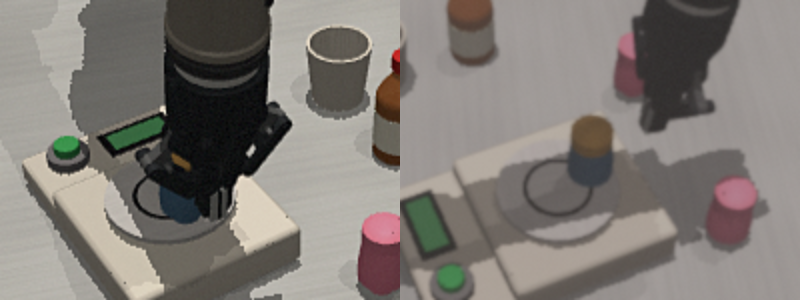

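```bash
python3 -m inch '[[[0,0,0],[0,0,0],0],[[0,0,0],[0,0,0],0]]'; python3 - <<'E'
import pickle
from h import *
d=pickle.load(open("d0.pkl","rb"))
for n,o,w in (("side",(250,190),400),("scene",(180,150),0)):
    q=pix(d[n],[.664,-.036,.078]);print(n,q,(q-o)*2+[w,0])
E
python3 go.py "[.644,-.040,.077]" "[.610,-.049,.077]"
```

```text
time_s: 4.55
eef_pos: [0.6642, -0.0359, 0.0802]
eef_rot: [[0.956, 0.257, -0.144], [0.255, -0.966, -0.032], [-0.148, -0.006, -0.989]]
force: [-0.3, -0.7, -0.2]
finger_gap: 0.0003
gripper_force: 0.0
side [370.5979526  266.13242368] [641.1959052  152.26484735]
scene [286.24667902 268.06403967] [212.49335805 236.12807935]
[.644,-.040,.077] shift [-0.0198 -0.0012  0.0062]
[.610,-.049,.077] shift [-0.0546 -0.0012  0.0114]
pos [ 0.6642 -0.0359  0.0802] force [-0.26 -0.66 -0.24] t 4.55
```

```bash
python3 - <<'E'
from plant import snapshot
from h import *
o=[]
for n in("scene","side"):
    D=snapshot(n);q=pix(D,[.664,-.036,.080]);x0,y0=(q-[50,50]).astype(int)
    c=cv2.resize(D["image"][y0:y0+75,x0:x0+100],(400,300),interpolation=cv2.INTER_NEAREST);
    c=np.clip(c*1.6,0,255).astype(np.uint8)
    for z,col in((.080,(0,0,255)),(.1,(0,255,0)),(.062,(255,0,0))):
        p=((pix(D,[.664,-.036,z])-[x0,y0])*4).astype(int);cv2.circle(c,tuple(int(v) for v in p),3,col,-1)
    print(n,x0,y0,q); o.append(c)
cv2.imwrite("pics/c3.png",np.hstack(o))
E
```

```text
scene 236 217 [286.19100121 267.21814999]
side 320 215 [370.67788197 265.50757859]
```

View pics/c3.png

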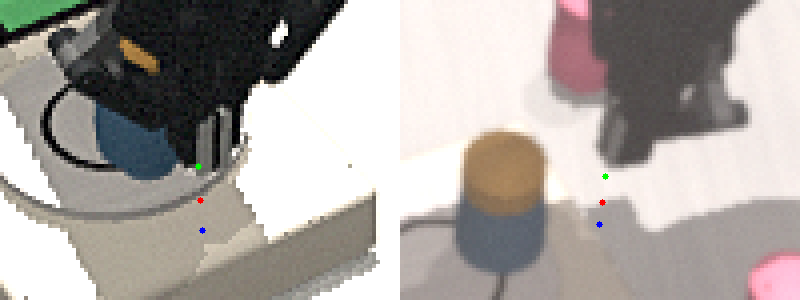

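```bash
python3 - <<'E'
import pickle
from h import *
d=pickle.load(open("d0.pkl","rb"))
def tri(a,b):
    f=lambda X:np.r_[pix(d["scene"],X)-a,pix(d["side"],X)-b]
    s=least_squares(f,[.66,-.04,.1]);return s.x.round(4),s.fun.round(1)
print("tip",tri((287,260),(376,255)))
print("lid top",tri((270.5,224),(345.7,253.)))   # expect z .14
print("green",tri((212.8,222),(275.1,328.1)))  # expect .054
E
```

```text
tip (array([ 0.6734, -0.0343,  0.1066]), array([ 0.6, -0.7,  0.5,  1. ]))
lid top (array([ 0.6118, -0.0481,  0.1375]), array([ 0.6, -0.7,  0.4,  0.9]))
green (array([ 0.4728, -0.1409,  0.0503]), array([ 0.4, -0.5,  0.3,  0.5]))
```

```bash
python3 - <<'E'
import pickle
from h import *
d=pickle.load(open("w2.pkl","rb"))
p=np.array([.5157,-.0739,.2584]);R=np.array([[0.985,0.171,0.002],[0.171,-0.985,-0.001],[0.002,0.001,-1.0]])
for z in(0,-.01,-.02,-.027,-.04):
    for x in (0,.011): print(z,x,pix(d,p+R@[x,0,z]).round(0))
print(R.T@(-d["R"].T@d["t"]-p))
E
```

```text
0 0 [321. 278.]
0 0.011 [321. 258.]
-0.01 0 [321. 286.]
-0.01 0.011 [321. 264.]
-0.02 0 [321. 294.]
-0.02 0.011 [321. 271.]
-0.027 0 [321. 300.]
-0.027 0.011 [321. 277.]
-0.04 0 [321. 313.]
-0.04 0.011 [321. 288.]
[ 0.06730996 -0.00106693 -0.17640181]
```

```bash
python3 -m inch '[[[0,0,0],[0.025,-0.01,-0.003],0],[[0,0,0],[0.047,-0.0194,-0.007],0],[[0,0,0],[0.049,-0.0193,0.01],0],[[0,0,0],[0.0515,-0.0192,0.024],0],[[0,0,0],[0.0537,-0.0191,0.0376],0],[[0,0,0],[0.0537,-0.0191,0.0376],0]]'; python3 -m inch '[[[0,0,0],[0.0007,0,0.005],0],[[0,0,0],[0.0007,0,0.005],0]]'; python3 -m inch '[[[0,0,0],[0.0007,0,0.005],0],[[0,0,0],[0.0007,0,0.005],0]]';python3 -m inch '[[[0,0,0],[0.0007,0,0.005],0],[[0,0,0],[0.0007,0,0.005],0]]'
```

```text
time_s: 5.25
eef_pos: [0.7014, -0.0066, 0.0307]
eef_rot: [[0.955, 0.256, -0.152], [0.253, -0.967, -0.033], [-0.156, -0.007, -0.988]]
force: [0.7, 0.2, 0.2]
finger_gap: -0.0001
gripper_force: 0.0
time_s: 5.45
eef_pos: [0.704, -0.0055, 0.0289]
eef_rot: [[0.956, 0.256, -0.146], [0.254, -0.967, -0.032], [-0.15, -0.006, -0.989]]
force: [-0.1, 0.2, 0.1]
finger_gap: -0.0006
gripper_force: 0.0
time_s: 5.65
eef_pos: [0.7041, -0.0051, 0.0239]
eef_rot: [[0.955, 0.257, -0.146], [0.255, -0.967, -0.032], [-0.15, -0.006, -0.989]]
force: [-0.0, 0.3, -0.7]
finger_gap: 0.0001
gripper_force: 0.0
time_s: 5.85
eef_pos: [0.7037, -0.005, 0.0184]
eef_rot: [[0.955, 0.257, -0.147], [0.255, -0.966, -0.032], [-0.15, -0.006, -0.989]]
force: [0.4, -0.5, -0.9]
finger_gap: 0.0004
gripper_force: 0.0
```

```bash
for i in 1; do python3 -m inch '[[[0,0,0],[0.0007,0,0.005],0],[[0,0,0],[0.0007,0,0.005],0]]'; done; python3 -m inch '[[[0,0,0],[0.0007,0,0.005],0],[[0,0,0],[0.0007,0,0.005],0]]';python3 -m inch '[[[0,0,0],[0.0003,0,0.002],0],[[0,0,0],[0.0006,0,0.004],0],[[0,0,0],[0.0006,0,0.004],0]]'; python3 -m inch '[[[0,0,0],[0.0003,0,0.002],0],[[0,0,0],[0.0003,0,0.002],0]]'
```

```text
time_s: 6.05
eef_pos: [0.7036, -0.0049, 0.0131]
eef_rot: [[0.955, 0.257, -0.147], [0.255, -0.966, -0.032], [-0.15, -0.007, -0.989]]
force: [0.6, 0.5, -0.1]
finger_gap: -0.0001
gripper_force: 0.0
time_s: 6.25
eef_pos: [0.7036, -0.0049, 0.0081]
eef_rot: [[0.955, 0.257, -0.147], [0.255, -0.966, -0.032], [-0.15, -0.007, -0.989]]
force: [-0.3, 0.2, -0.5]
finger_gap: 0.0002
gripper_force: 0.0
time_s: 6.55
eef_pos: [0.7039, -0.0049, 0.0045]
eef_rot: [[0.955, 0.257, -0.146], [0.255, -0.966, -0.032], [-0.15, -0.006, -0.989]]
force: [-0.2, -0.1, -0.2]
finger_gap: -0.0001
gripper_force: 0.0
time_s: 6.75
eef_pos: [0.7039, -0.0049, 0.0026]
eef_rot: [[0.955, 0.257, -0.146], [0.255, -0.966, -0.032], [-0.15, -0.006, -0.989]]
force: [0.1, -0.5, 0.1]
finger_gap: 0.0001
gripper_force: 0.0
```

```bash
python3 -m inch '[[[0,0,0],[0.0004,0,0.003],0],[[0,0,0],[0.0004,0,0.003],0]]' | grep -E "pos|^force"; python3 -m inch '[[[0,0,0],[0.0004,0,0.003],0],[[0,0,0],[0.0004,0,0.003],0]]'| grep -E "pos|^force"; python3 -m inch '[[[0,0,0],[0.0004,0,0.003],0],[[0,0,0],[0.0004,0,0.003],0]]'| grep -E "pos|^force"
```

```text
eef_pos: [0.7037, -0.0049, -0.0007]
force: [-0.9, 0.8, -1.1]
eef_pos: [0.7036, -0.005, -0.0037]
force: [-0.3, 0.9, -0.2]
eef_pos: [0.7036, -0.0049, -0.0068]
force: [-0.5, -0.5, -0.9]
```

```bash
python3 -m inch '[[[0,0,0],[0.0004,0,0.003],0],[[0,0,0],[0.0004,0,0.003],0]]' | grep -E "pos|^force"; python3 -m inch '[[[0,0,0],[0.0004,0,0.003],0],[[0,0,0],[0.0004,0,0.003],0]]'| grep -E "pos|^force"; python3 -m inch '[[[0,0,0],[0.0003,0,0.002],0],[[0,0,0],[0.0003,0,0.002],0]]'| grep -E "pos|^force"; python3 -m inch '[[[0,0,0],[0.0003,0,0.002],0],[[0,0,0],[0.0003,0,0.002],0]]'| grep -E "pos|^force"
```

```text
eef_pos: [0.7035, -0.0049, -0.0097]
force: [0.6, 1.0, -0.2]
eef_pos: [0.7035, -0.0049, -0.0128]
force: [0.1, -0.7, -0.8]
eef_pos: [0.7036, -0.0049, -0.0146]
force: [0.2, 0.0, -0.2]
eef_pos: [0.7036, -0.0049, -0.0166]
force: [-0.9, 0.1, 0.5]
```

```bash
python3 - <<'E'
from plant import snapshot
from h import *
o=[]
for n in("scene","side"):
    D=snapshot(n);q=pix(D,[.704,-.005,.02]);x0,y0=(q-[50,50]).astype(int)
    c=cv2.resize(D["image"][y0:y0+75,x0:x0+100],(400,300),interpolation=cv2.INTER_NEAREST);
    c=np.clip(c*1.6,0,255).astype(np.uint8);print(n,x0,y0); o.append(c)
cv2.imwrite("pics/c4.png",np.hstack(o))
E
```

```text
scene 260 254
side 335 219
```

View pics/c4.png

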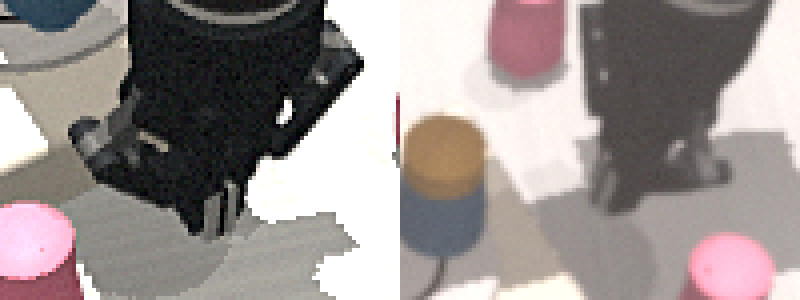

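```bash
python3 - <<'E'
import pickle
from h import *
d=pickle.load(open("d0.pkl","rb"))
f=lambda X:np.r_[pix(d["scene"],X)-(313.8,313.5),pix(d["side"],X)-(388.8,272.3)]
s=least_squares(f,[.66,-.04,.1]);print(s.x.round(4),s.fun.round(1))
E
python3 -m inch '[[[0,0,0],[0.0003,0,0.002],0],[[0,0,0],[0.0003,0,0.002],0]]'| grep -E "pos|^force"; python3 -m inch '[[[0,0,0],[0.0003,0,0.002],0],[[0,0,0],[0.0003,0,0.002],0]]'| grep -E "pos|^force"; python3 -m inch '[[[0,0,0],[0.0003,0,0.002],0],[[0,0,0],[0.0003,0,0.002],0]]'| grep -E "pos|^force"
```

```text
[ 0.7137 -0.0017  0.0063] [-0.1  0.1 -0.1 -0.2]
eef_pos: [0.7036, -0.0049, -0.0187]
force: [-0.6, -0.1, 0.0]
eef_pos: [0.7035, -0.0048, -0.0208]
force: [0.2, -0.2, -0.6]
eef_pos: [0.7036, -0.0048, -0.0228]
force: [-0.3, -0.2, -0.3]
```

```bash
python3 -m inch '[[[0,0,0],[0.0003,0,0.002],0],[[0,0,0],[0.0003,0,0.002],0]]'| grep -E "pos|^force"; python3 -m inch '[[[0,0,0],[0.0003,0,0.002],0],[[0,0,0],[0.0003,0,0.002],0]]'| grep -E "pos|^force"
```

```text
eef_pos: [0.7036, -0.0048, -0.0248]
force: [0.3, -0.3, 0.2]
eef_pos: [0.7036, -0.0048, -0.0268]
force: [-0.3, -0.1, -0.1]
```

```bash
python3 -m inch '[[[0,0,0],[0.0003,0,0.002],0],[[0,0,0],[0.0003,0,0.002],0]]'| grep -E "pos|^force"
```

```text
eef_pos: [0.7036, -0.0048, -0.0288]
force: [-0.5, 0.9, 0.1]
```

```bash
python3 -m inch '[[[0,0,0],[0.0003,0,0.002],0],[[0,0,0],[0.0003,0,0.002],0]]'| grep -E "pos|^force"
```

```text
eef_pos: [0.7036, -0.0048, -0.0308]
force: [0.1, 0.1, -0.6]
```

```bash
python3 -m inch '[[[0,0,0],[0.0003,0,0.002],0],[[0,0,0],[0.0003,0,0.002],0]]'| grep -E "pos|^force"
```

```text
eef_pos: [0.704, -0.0048, -0.032]
force: [-0.8, 1.1, 2.1]
```

```bash
python3 -m inch '[[[0,0,0],[0.0003,0,0.002],0],[[0,0,0],[0.0003,0,0.002],0]]'| grep -E "pos|^force"; python3 - <<'E'
from plant import snapshot
from h import *
o=[]
for n in("scene","side"):
    D=snapshot(n);q=pix(D,[.712,-.003,0]);x0,y0=(q-[50,40]).astype(int)
    c=cv2.resize(D["image"][y0:y0+75,x0:x0+100],(400,300),interpolation=cv2.INTER_NEAREST);
    c=np.clip(c*1.8,0,255).astype(np.uint8);print(n,x0,y0); o.append(c)
cv2.imwrite("pics/c5.png",np.hstack(o))
E
```

```text
eef_pos: [0.704, -0.0047, -0.0322]
force: [-2.7, -0.3, 9.9]
scene 262 275
side 337 234
```

View pics/c5.png

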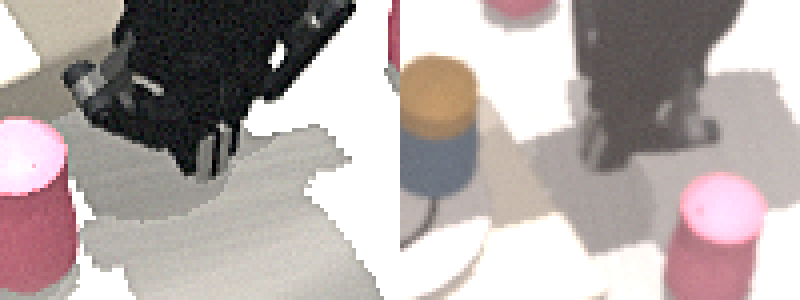

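```bash
python3 -m inch '[[[0,0,0],[-0.006,0,-0.04],0],[[0,0,0],[-0.012,0,-0.08],0],[[0,-0.12,0],[-0.018,0,-0.12],0],[[0,-0.24,0],[-0.024,0,-0.16],0],[[0,-0.36,0],[-0.03,0,-0.2],0],[[0,-0.48,0],[-0.036,0,-0.24],0],[[0,-0.6,0],[-0.036,0,-0.24],0],[[0,-0.6,0],[-0.036,0,-0.24],0]]'; python3 -m inch '[[[0,0,0],[0,0,0],0],[[0,0,0],[0,0,0],0]]'; python3 -c "
from plant import sense
import numpy as np
print(np.round(sense()['joint_pos'],3))"; python3 meas.py
```

```text
time_s: 10.95
eef_pos: [0.7098, -0.011, 0.2092]
eef_rot: [[0.855, 0.229, -0.465], [0.188, -0.973, -0.134], [-0.483, 0.027, -0.875]]
force: [0.7, -1.3, -0.3]
finger_gap: -0.0001
gripper_force: 0.0
time_s: 11.15
eef_pos: [0.7109, -0.0092, 0.2124]
eef_rot: [[0.858, 0.232, -0.459], [0.19, -0.972, -0.135], [-0.478, 0.029, -0.878]]
force: [0.2, 0.1, -0.6]
finger_gap: -0.0001
gripper_force: 0.0
[-0.254  0.925  0.432  0.788 -0.171  1.951 -1.27 ]Traceback (most recent call last):
  File "meas.py", line 21, in <module>
    meas(D)
    ~~~~^^^
  File "meas.py", line 4, in meas
    k=cv2.connectedComponentsWithStats(mask(D,(8,90,60),(28,255,255),(230,30,420,235)));i=1+np.argmax(k[2][1:,4])
                                                                                            ~~~~~~~~~^^^^^^^^^^^^
    return _wrapfunc(a, 'argmax', axis=axis, out=out, **kwds)
    return bound(*args, **kwds)
ValueError: attempt to get argmax of an empty sequence
```

```bash
cat > go2.py <<'E'
# usage: go2.py alpha yaw_deg tipx,tipy,tipz ... -> turn and shift in tool axes (tip = eef - .033 z)
import sys,numpy as np
from scipy.spatial.transform import Rotation as Ro
from plant import sense
s=sense();R=np.array(s["eef_rot"]);p=np.array(s["eef_pos"])
a=float(sys.argv[1]);t=np.radians(float(sys.argv[2]));e=np.array([np.cos(t),np.sin(t),0]);u=np.array([0,0,1.])
x=np.cos(a)*e-np.sin(a)*u;z=-np.sin(a)*e-np.cos(a)*u;T=np.c_[x,np.cross(z,x),z]
print("turn",Ro.from_matrix(R.T@T).as_rotvec().round(3))
for q in sys.argv[3:]:
    print(q,"shift",(R.T@(np.array(eval(q))+.033*z-p)).round(4))
print("tip now",(p-.033*R[:,2]).round(4),"t",s["time_s"])
E
python3 go2.py .35 14.7 "[.664,-.035,.12]" "[.664,-.035,.075]"
```

```text
turn [ 0.014  0.151 -0.031]
[.664,-.035,.12] shift [0.004  0.0119 0.1372]
[.664,-.035,.075] shift [0.0256 0.0107 0.1767]
tip now [ 0.7254 -0.0044  0.2399] t 11.2
```

```bash
python3 -m inch '[[[0,0.04,0],[0,0.004,0.04],0],[[0,0.08,-0.01],[0.001,0.006,0.07],0],[[0.01,0.12,-0.02],[0.002,0.01,0.1],0],[[0.014,0.15,-0.03],[0.004,0.012,0.12],0],[[0.014,0.15,-0.03],[0.004,0.012,0.137],0],[[0.014,0.15,-0.03],[0.004,0.012,0.137],0],[[0.014,0.15,-0.03],[0.004,0.012,0.137],0]]'; python3 go2.py .35 14.7 "[.664,-.035,.12]" "[.664,-.035,.075]"
```

```text
time_s: 11.9
eef_pos: [0.6529, -0.0375, 0.0891]
eef_rot: [[0.908, 0.253, -0.334], [0.238, -0.967, -0.086], [-0.345, -0.001, -0.939]]
force: [0.6, 0.9, 0.5]
finger_gap: -0.0
gripper_force: 0.0
turn [-0.001  0.002  0.   ]
[.664,-.035,.12] shift [0.0001 0.0004 0.    ]
[.664,-.035,.075] shift [0.0156 0.0004 0.0423]
tip now [ 0.6639 -0.0347  0.1201] t 11.9
```

```bash
python3 -m inch '[[[0,0,0],[0.005,0,0.014],0],[[0,0,0],[0.01,0,0.028],0],[[0,0,0],[0.014,0,0.0376],0],[[0,0,0],[0.014,0,0.0376],0]]'; cat > tip.py <<'E'
from plant import snapshot,sense
from h import *
s=sense();R=np.array(s["eef_rot"]);p=np.array(s["eef_pos"]);tip=p-.033*R[:,2]
D=snapshot("side");H=hsv(D);V=H[...,2]
m=((V<75)&(H[...,1]<90)).astype(np.uint8)
q=pix(D,tip);print("tip",tip.round(4),"pred px",q.round(1),"jar-side corner",pix(D,tip-R[:,0]*.011).round(1),"outer",pix(D,tip+R[:,0]*.011).round(1))
x0,y0=int(q[0])-22,int(q[1])-26
for r in range(y0,y0+36,2): print(r,''.join('#' if m[r,c] else '.' for c in range(x0,x0+44)),x0)
k=cv2.connectedComponentsWithStats(mask(D,(8,70,40),(28,255,255),(290,235,375,310)));i=1+np.argmax(k[2][1:,4]);print("lid",k[2][i],k[3][i].round(2),cast(D,k[3][i],.13).round(4))
E
python3 tip.py
```

```text
time_s: 12.3
eef_pos: [0.6521, -0.0383, 0.0472]
eef_rot: [[0.907, 0.253, -0.336], [0.237, -0.968, -0.088], [-0.347, 0.0, -0.938]]
force: [-0.2, -0.5, -0.2]
finger_gap: 0.0002
gripper_force: 0.0
tip [ 0.6632 -0.0354  0.0782] pred px [370.1 265.9] jar-side corner [365.4 266.1] outer [374.8 265.6]
239 .....................####################### 348
241 ........................#################### 348
243 .........................################### 348
245 ........................#################### 348
247 ........................#################### 348
249 ........................#################### 348
251 ..........................################.. 348
253 ...........................##############... 348
255 ...........................################# 348
257 ......................#....################# 348
259 ..........................################## 348
261 .........................#########.......... 348
263 ...................#...##########........... 348
265 ......##..............#########............. 348
267 ....####...............######............... 348
269 ########.................................... 348
271 ########.................................... 348
273 #######..................................... 348
lid [335 247  22  21 373] [345.51 257.24] [[ 0.6108 -0.05  ]]
```

```bash
python3 -m inch '[[[0,0,0],[-0.004,0,0.004],0],[[0,0,0],[-0.008,0,0.006],0],[[0,0,0],[-0.012,0,0.0075],0],[[0,0,0],[-0.014,0,0.0083],0],[[0,0,0],[-0.016,0,0.009],0],[[0,0,0],[-0.016,0,0.009],0]]' | grep -E pos; python3 tip.py | grep -vE "^2"; python3 -m inch '[[[0,0,0],[-0.0014,0,0.0005],0],[[0,0,0],[-0.0028,0,0.001],0],[[0,0,0],[-0.0042,0,0.0015],0],[[0,0,0],[-0.0056,0,0.002],0],[[0,0,0],[-0.007,0,0.0026],0],[[0,0,0],[-0.0084,0,0.0031],0],[[0,0,0],[-0.0084,0,0.0031],0],[[0,0,0],[-0.0084,0,0.0031],0]]' | grep -E "pos|^force"; python3 tip.py | grep -vE "^2"
```

```text
eef_pos: [0.6359, -0.0434, 0.0472]
tip [ 0.6469 -0.0405  0.0782] pred px [362.2 268.6] jar-side corner [357.4 268.9] outer [367.  268.3]
lid [335 247  22  21 370] [345.49 257.26] [[ 0.6107 -0.0501]]
eef_pos: [0.6274, -0.0455, 0.047]
force: [-0.3, 0.6, -0.2]
tip [ 0.6383 -0.0426  0.078 ] pred px [358.  269.9] jar-side corner [353.2 270.2] outer [362.8 269.6]
lid [334 248  22  21 375] [344.19 257.74] [[ 0.6082 -0.051 ]]
```

```bash
python3 -m inch '[[[0,0,0],[-0.0018,0,0.0007],0],[[0,0,0],[-0.0036,0,0.0013],0],[[0,0,0],[-0.0054,0,0.002],0],[[0,0,0],[-0.0072,0,0.0027],0],[[0,0,0],[-0.009,0,0.0033],0],[[0,0,0],[-0.0108,0,0.004],0],[[0,0,0],[-0.012,0,0.0044],0],[[0,0,0],[-0.012,0,0.0044],0]]' | grep -E "pos|^force"; python3 tip.py | grep -vE "^2"
```

```text
eef_pos: [0.6148, -0.0489, 0.047]
force: [0.6, 0.5, -0.7]
tip [ 0.6257 -0.046   0.0779] pred px [351.8 271.8] jar-side corner [346.9 272.1] outer [356.6 271.5]
lid [327 250  22  21 374] [337.69 259.9 ] [[ 0.5957 -0.0549]]
```

```bash
python3 -m inch '[[[0,0,0],[-0.0018,-0.0002,0.0007],0],[[0,0,0],[-0.0036,-0.0004,0.0013],0],[[0,0,0],[-0.0054,-0.0006,0.002],0],[[0,0,0],[-0.0072,-0.0008,0.0027],0],[[0,0,0],[-0.009,-0.001,0.0033],0],[[0,0,0],[-0.0108,-0.0012,0.004],0],[[0,0,0],[-0.0123,-0.0013,0.0045],0],[[0,0,0],[-0.0123,-0.0013,0.0045],0]]' | grep -E "pos|^force"; python3 tip.py | grep -vE "^2"; python3 -m inch '[[[0,0,0],[0.005,0,-0.002],0],[[0,0,0],[0.015,0,-0.005],0],[[0,0,0],[0.03,0,-0.011],0],[[0,0,0],[0.045,0,-0.017],0],[[0,0,0],[0.04,0,-0.05],0],[[0,0,0],[0.03,0,-0.09],0],[[0,0,0],[0.02,0,-0.13],0],[[0,0,0],[0,0,-0.18],0]]'; python3 tip.py | grep -vE "^2"
```

```text
eef_pos: [0.6017, -0.051, 0.0469]
force: [-0.3, -0.0, 0.9]
tip [ 0.6126 -0.0481  0.0779] pred px [345.2 273.1] jar-side corner [340.3 273.5] outer [350.1 272.8]
lid [321 252  22  21 380] [331.17 261.97] [[ 0.5832 -0.0585]]
time_s: 16.35
eef_pos: [0.6623, -0.034, 0.2121]
eef_rot: [[0.908, 0.253, -0.334], [0.237, -0.967, -0.088], [-0.345, 0.001, -0.939]]
force: [0.5, -0.6, 0.3]
finger_gap: -0.0001
gripper_force: 0.0
tip [ 0.6733 -0.0311  0.2431] pred px [383.  204.9] jar-side corner [377.7 204.9] outer [388.2 205. ]
178 ..........................################## 360
180 .........................################### 360
182 .........................################### 360
184 .........................################### 360
186 .........................#..################ 360
188 ........................###..############### 360
190 .......................###...############### 360
192 ........................#....############### 360
194 ......................##....################ 360
196 ......................#....##########....... 360
198 .....................#....##########........ 360
lid [321 252  22  21 376] [331.17 261.96] [[ 0.5832 -0.0585]]
```

```bash
python3 go2.py 0 9.9 "[.5157,-.0739,.2914]"
```

```text
turn [0.02  0.338 0.081]
[.5157,-.0739,.2914] shift [-0.1581 -0.0006  0.0177]
tip now [ 0.6764 -0.0325  0.2537] t 16.4
```

```bash
python3 -m inch '[[[0.005,0.06,0.01],[-0.03,0,0.003],0],[[0.01,0.12,0.03],[-0.06,0,0.006],0],[[0.015,0.18,0.04],[-0.09,0,0.01],0],[[0.02,0.24,0.06],[-0.12,0,0.014],0],[[0.02,0.3,0.08],[-0.15,0,0.0177],0],[[0.02,0.338,0.08],[-0.158,0,0.0177],0],[[0.02,0.338,0.08],[-0.158,0,0.0177],0],[[0.02,0.338,0.08],[-0.158,0,0.0177],0]]'; python3 -m inch '[[[0,0,0],[0,0,0],0],[[0,0,0],[0,0,0],0]]' | head -1; python3 - <<'E'
from plant import snapshot
from meas import *
D=snapshot("wrist");cv2.imwrite("pics/w3.png",D["image"]);pickle.dump(D,open("w3.pkl","wb"))
meas(D);d2=pickle.load(open("w2.pkl","rb"));meas(d2)
E
```

```text
time_s: 17.2
eef_pos: [0.5134, -0.0734, 0.2503]
eef_rot: [[0.985, 0.173, -0.012], [0.173, -0.985, 0.002], [-0.011, -0.004, -1.0]]
force: [0.8, -0.4, -0.7]
finger_gap: 0.0
gripper_force: 0.0
time_s: 17.4
lid px [315.6 135.5] r 26.9 jar axis [ 0.5825 -0.0573] pan [ 0.5785 -0.0576] 231 free r 0.032 green [([364, 245, 23, 23, 418], array([ 0.4725, -0.1398])), ([279, 246, 56, 28, 1125], array([ 0.456 , -0.0686]))]
jar-pan [0.004  0.0003] 0.004
lid px [309.2 102.4] r 27.7 jar axis [ 0.6095 -0.0492] pan [ 0.5784 -0.0576] 184 free r 0.0319 green [([279, 249, 54, 27, 1062], array([ 0.4559, -0.0689])), ([362, 248, 22, 22, 391], array([ 0.4723, -0.14  ]))]
jar-pan [0.031  0.0084] 0.0322
```

View pics/w3.png

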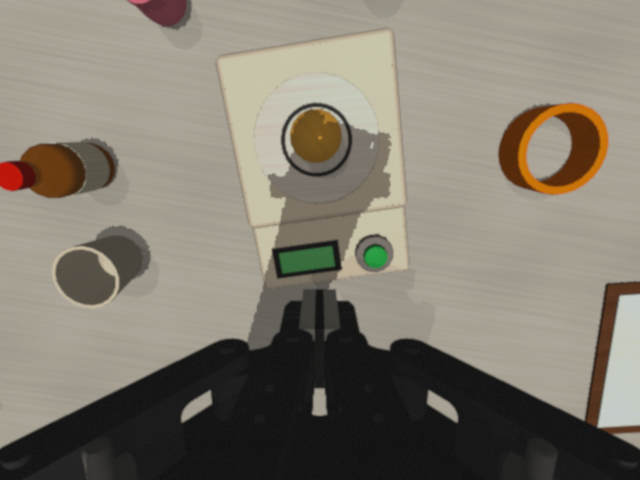

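```bash
python3 go2.py 0 9.9 "[.4725,-.141,.13]" "[.4725,-.141,.065]"
```

```text
turn [-0.003  0.014  0.001]
[.4725,-.141,.13] shift [-0.0497  0.0599  0.1527]
[.4725,-.141,.065] shift [-0.0488  0.0601  0.2176]
tip now [ 0.5137 -0.0735  0.2821] t 17.45
```

```bash
python3 -m inch '[[[0,0.014,0],[-0.025,0.03,0],0],[[0,0.014,0],[-0.05,0.06,0.01],0],[[0,0.014,0],[-0.05,0.06,0.05],0],[[0,0.014,0],[-0.05,0.06,0.09],0],[[0,0.014,0],[-0.05,0.06,0.13],0],[[0,0.014,0],[-0.05,0.06,0.153],0],[[0,0.014,0],[-0.05,0.06,0.153],0],[[0,0.014,0],[-0.05,0.06,0.153],0]]'; python3 go2.py 0 9.9 "[.4725,-.141,.065]" "[.4725,-.141,.048]"
```

```text
time_s: 18.25
eef_pos: [0.4721, -0.1416, 0.0973]
eef_rot: [[0.985, 0.172, 0.0], [0.172, -0.985, 0.003], [0.001, -0.003, -1.0]]
force: [-0.7, 0.2, 0.2]
finger_gap: -0.0001
gripper_force: 0.0
turn [-0.003 -0.001  0.   ]
[.4725,-.141,.065] shift [ 0.0004 -0.0003  0.0653]
[.4725,-.141,.048] shift [ 0.0004 -0.0003  0.0823]
tip now [ 0.4721 -0.1417  0.1303] t 18.25
```

Before pressing, check the jar is still in the middle in the side view, then descend to just above the button.

```bash
python3 tip.py | grep lid; python3 -m inch '[[[0,0,0],[0,0,0.02],0],[[0,0,0],[0,0,0.04],0],[[0,0,0],[0,0,0.055],0],[[0,0,0],[0,0,0.065],0],[[0,0,0],[0,0,0.065],0]]' | grep -E "pos|^force"; python3 -m inch '[[[0,0,0],[0,0,0.003],0],[[0,0,0],[0,0,0.006],0],[[0,0,0],[0,0,0.009],0],[[0,0,0],[0,0,0.009],0]]'| grep -E "pos|^force"; python3 -m inch '[[[0,0,0],[0,0,0.002],0],[[0,0,0],[0,0,0.004],0],[[0,0,0],[0,0,0.004],0]]'| grep -E "pos|^force"
```

```text
lid [321 252  21  21 360] [331.06 262.  ] [[ 0.583  -0.0585]]
eef_pos: [0.4719, -0.141, 0.0323]
force: [-0.6, -0.1, -0.5]
eef_pos: [0.4715, -0.141, 0.0231]
force: [-1.0, 0.1, -0.2]
eef_pos: [0.4718, -0.1411, 0.0192]
force: [0.2, 1.0, 1.1]
```

```bash
for k in 1; do python3 -m inch '[[[0,0,0],[0,0,0.002],0],[[0,0,0],[0,0,0.002],0]]'| grep -E "pos|^force"; done;  python3 -m inch '[[[0,0,0],[0,0,0.002],0],[[0,0,0],[0,0,0.002],0]]'| grep -E "pos|^force"; python3 -m inch '[[[0,0,0],[0,0,0.001],0],[[0,0,0],[0,0,0.001],0]]'| grep -E "pos|^force"
```

```text
eef_pos: [0.4718, -0.1411, 0.0172]
force: [-0.6, -0.3, 3.5]
eef_pos: [0.4718, -0.1412, 0.0152]
force: [0.8, 0.1, 3.6]
eef_pos: [0.4719, -0.1411, 0.0145]
force: [-0.4, -0.2, 5.7]
```

```bash
python3 -m inch '[[[0,0,0],[0,0,0.0015],0],[[0,0,0],[0,0,0.0015],0],[[0,0,0],[0,0,0.0015],0]]'| grep -E "pos|^force"
```

```text
eef_pos: [0.4719, -0.1411, 0.0142]
force: [-4.3, 0.5, 17.5]
```

Fully bottomed (17.5 N, position stalled). Release and lift clear.

```bash
python3 -m inch '[[[0,0,0],[0,0,-0.005],0],[[0,0,0],[0,0,-0.015],0],[[0,0,0],[0,0,-0.04],0],[[0,0,0],[0,0,-0.08],0],[[0,0,0],[0.0,0,-0.12],0],[[0,0,0],[0.02,-0.03,-0.16],0],[[0,0,0],[0.05,-0.06,-0.2],0],[[0,0,0],[0.05,-0.06,-0.22],0]]'|grep -E "time|pos|^force"; python3 -m inch '[[[0,0,0],[0,0,0],0],[[0,0,0],[0,0,0],0],[[0,0,0],[0,0,0],0]]'|head -1; python3 meas.py; python3 tip.py|grep lid
```

```text
time_s: 21.2
eef_pos: [0.5122, -0.0697, 0.2351]
force: [0.1, 0.0, 0.2]
time_s: 21.5
lid px [313.9 129.4] r 29.6 jar axis [ 0.5828 -0.0571] pan [ 0.5785 -0.0577] 227 free r 0.032 green [([366, 247, 24, 25, 459], array([ 0.4725, -0.1398])), ([277, 249, 58, 29, 1221], array([ 0.456 , -0.0687]))]
jar-pan [0.0043 0.0006] 0.0043
lid [322 252  20  21 353] [331.3  262.08] [[ 0.5834 -0.0588]]
```

```bash
python3 -c "
from plant import job_done
print(job_done())"
```

```text
the job is handed in; nothing more can be done
None
```

I nudged the jar to about 4 mm from the pan's centre (8 mm allowed), upright and inside the ring. I then pressed the tare button to its stop and released it, moved the arm clear and handed the job in at about 22 s; no verdict came back.

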